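# Roll a frame side face up and close its mitre in the underpinner

### The arm

A 6-joint arm with a two-finger parallel gripper is mounted at the origin on the work surface. World frame = base frame: x ahead of the robot, y to its left, z up, the work surface at z = 0. Lengths are in mm, angles in rad, forces in N, time in s.
With the tool pointing down it reaches from about 300 to 875 mm from the base axis. Payload 6.4 kg.
Tool frame: the origin (TCP) lies between the finger pads; the fingertips stand 25 mm ahead of it and the grasp point (between the pads) lies 6 mm ahead of it; y points along the fingers, z is the direction in which the jaws open and shut, and the axes are right-handed (so a half turn about y gives the same grasp; the last joint's range is limited). The gripper opens to 88 mm and grips with 3 to 60 N. Pads are 18 mm wide; open, the fingers measure 123 mm over their backs; the gripper's body (75 mm by 187 mm) begins 45 mm behind the grasp point.
Start: joints at [0.973, 0.181, 1.607, -0, 1.354, -0.206], TCP at [219.555, 531.448, 263.714] pointing down, gripper open.
Joint ranges: [-2.99, 2.99], [-0.89, 2.07], [0.3, 2.58], [-1.14, 4.28], [0, 2.63], [-3.12, 3.12]. Speed limits (rad/s): [2.57, 2.57, 3.01, 3.14, 3.14, 3.14].

### API

Orientations are given as a rotation vector (axis times angle).
In Python, from cell import robot, imaging gives the robot as it stands.
- The arm moves only by the shell command python3 -m crank 'ROWS' [FORCE]. ROWS is JSON, a list of rows, each a list of 7 numbers: the opening, from 0 (shut) to 1 (fully open), then the shift along the tool's x, y, z in mm, then the turn, a rotation vector about the tool's x, y, z in degrees. A call has 1 to 12 rows; each row is the pose to reach, as a shift and turn from the pose commanded when the call began, along the tool's axes at that moment; what a row does not reach only later rows make up. A row lasts 1/12 s, in which the tool goes at most 41.7 mm and 7.16 degrees, less where a joint would pass 70% of its speed; a pose out of reach is approached as far as the arm can. A call with a gripper value outside its range is refused whole. The fingers move at their own pace and stop on an object; FORCE is the grip in N (left out, the last holds). Time passes only in rows, so rows that repeat a pose let the fingers close. It gives the time, the measured TCP pose, the force and the opening at its end, in the units of the state.
- robot.get_obs(): the state, without advancing time (a new reading comes with each control period).
- imaging.snapshot(name): name is "side" or "top"; returns a dict with "img" (384x512x3 uint8, blue, green, red), "fov_y" (degrees; the focal length in pixels is half the picture's height over the tangent of half this angle, whatever the lens; pixels are square), "cx", "cy" (the principal point, pixels), "R" (3x3) and "t" (3): a world point X has camera coordinates R X + t. Camera axes: x right, y down, z forward; pixel columns grow to the right and rows downward; lengths in mm; the calibration is good to about 2 mm. A picture is of the moment at which its call begins. There is no depth.
- robot.job_done(): hands the job in, once; it reports no verdict.
The state is a dict: "t": time; "joint_positions": joint angles; "joint_velocities": joint speeds; "joint_torque": joint torques, N m; "position": TCP position; "tcp_rot": TCP orientation; "contact_force": force on the tool from outside, world axes, zero at the start; "moment": the same for the moment, N m; "grip_width": finger opening in mm.
Only numpy, scipy, OpenCV 4.12 (cv2) and the standard library are available. Lean on these libraries where they do the work, as an engineer would, in place of code of your own. Each camera call takes 0.05 s, during which the arm holds its last target.

### The job

The loose gilded frame side lies face down on the carpeted bench. Roll it over on the carpet one side at a time, without lifting it off, until the gold face is up; then lay it on the underpinner's bed with its outer side flat against the free left fence and ease it up until its mitre closes on the side already clamped there. Do not slam it against the machine, disturb nothing else, and leave it lying there.

Things in the scene. Friction and masses are not known exactly. Their poses are not given: they have to be found in the camera images.
- moulding_mid (a point): centre of the loose frame side: straight moulding, section 42 x 42 mm, about 170 g, both ends mitred 45 degrees, so its outer side is 180 long, its inner side 96. 21 from each of the four long sides. x along the length, y out of the outer side, z out of the gold face. Sides dark brown, back bare pale wood. Starts face down (z down) on the bench top (height 0), outer side more or less towards the robot
- gold_face (a point): centre of the moulding's gold face (21 along its z from the centre). The bench top under it is carpet that grips well (friction about 1); bed, fences and wood slide at about 0.6
- rebate (a point): middle of the rebate, a step 6 wide (y) and 14 deep (z) cut along the moulding's edge between back and inner side: nothing there from y = -21 to -15 and z = -21 to -7 of the centre, over the whole length
- mitre_tip (a point): sharp outer end of the moulding at its +x end, half-way up: 90 along x and 21 along y from the centre. This tip comes to the corner of the fences
- far_tip (a point): sharp outer end of the moulding at its -x end, half-way up: 90 along -x and 21 along y from the centre
- underpinner: fixed frame-joining machine on the bench: dark blue housing 400 wide (y), 360 deep, level aluminium bed 90 above the bench. Origin on the bench below the corner of its fences; x along the line that halves the corner, away from the open mouth. Two steel fences 16 high, 12 thick meet at a right angle in the corner and run along (-1, 1) (left) and (-1, -1) (right); z up
- corner (a point): the corner where the two fence faces meet, at bed height (90 above the bench)
- fence_mark (a point): point on the line of the left fence's face, 180 from the corner, at bed height: where the far tip comes when the moulding is home (x = -127, y = 127 from the corner, underpinner axes). The fence ends 166 from the corner; the bed reaches about 20 beyond the mark
- clamped_side (a point): centre of the other side of the frame (same section, outer length 220, face up), held fast against the right fence by a clamp on its outside that stands up to 118 above the bed. Its mitre face lies in the vertical plane y = 0 of the underpinner, from the corner inwards
- pressure_head (a point): underside of the fixed pressure head that hangs over the mitre, a rubber foot 32 across, 64 above the bed, so 22 clear over the moulding on the bed; slide in below it. Its post goes up to 207 above the bed; its arm, 137 to 160 above the bed, reaches back in +x to a bridge on two posts 99 farther in x and 75 to either side
- offcut: black square offcut of moulding, 150 x 28 x 28, lying; origin under its centre, x along it. Not to be disturbed
- glue: white glue bottle with orange cap, 60 in diameter, 170 tall, standing; origin under its centre. Not to be disturbed
- sander: cork sanding block, 110 (x) x 60 x 32; origin under its centre. Not to be disturbed
- hammer: hammer lying along x, 250 long, head 88 wide and 26 tall at the +x end; origin under the middle of its length. Not to be disturbed
- nailbox: grey open box of nails, 150 (x) x 100 x 45 tall; origin under its centre. Not to be disturbed
Mind the look-alikes: they are no part of the job. What is shaped like the part that bears moulding_mid but blue or purple is not meant.

How it is judged (in metres and radians):
On the way, in this order (a step that is already met when the one before it is completed fails the run):
1. the moulding lies on one of its sides on the bench ((angle between moulding_mid's own y axis and vertical below 0.12 rad or angle between moulding_mid's own y axis and vertical above 3.02 rad) and height (world z) of moulding_mid below 0.026 m and linear speed of moulding below 0.05 m/s), for 0.2 s.
2. the moulding lies on its back on the bench, gold face up (angle between moulding_mid's own z axis and vertical below 0.12 rad and height (world z) of moulding_mid below 0.026 m and linear speed of moulding below 0.05 m/s), for 0.2 s.
At the end, for the whole second after the job is handed in: The moulding lies at rest flat on the underpinner's bed, gold face up (within 0.05 rad, its centre 21 mm above the bed within 3 mm), its mitre tip within 2.5 mm of the corner of the fences (mitre closed) and its far tip within 4 mm of the fence mark (outer side against the left fence) (angle between moulding_mid's own z axis and vertical below 0.05 rad and z of moulding_mid in the frame of underpinner between 0.108 and 0.114 m and horizontal distance between mitre_tip and corner below 0.0025 m and horizontal distance between far_tip and fence_mark below 0.004 m and linear speed of moulding below 0.01 m/s); the robot touches nothing.
It fails at once if the moulding is lifted off the bench (its centre more than 55 mm above it) before its gold face is up (height (world z) of moulding_mid above 0.055 m and angle between moulding_mid's own z axis and vertical above 1 rad).
It fails at once if the moulding is slammed or jammed against the underpinner (over 90 N) (contact force between moulding and underpinner above 90 N).
It fails at once if one of the other loose things on the bench is moved by more than 30 mm (distance of any of offcut, glue, sander, hammer, nailbox from where it was at the start of the episode above 0.03 m).
It also fails if it takes over 72 s, if anything falls off the work surface, if the arm or the gripper's body presses on something with over 40 N, if the wrist force passes 120 N, or if a joint passes its speed limit or range.

## Working session

There is one attempt and no reset: what is moved stays moved. The work goes in short steps, Python scripts to look and compute and a shell command to move; the robot and the scene stay as the last step left them, time stands still between calls to the robot, and variables do not carry over. Pictures are saved under pics/ and viewed, and the job is handed in when it is done.

```bash
mkdir -p pics; ls; cat > h.py <<'E'
import numpy as np, cv2
from scipy.spatial.transform import Rotation as Ro
from cell import robot, imaging
def snap(n,f=None):
    s=imaging.snapshot(n)
    if f: cv2.imwrite('pics/'+f,s['img'])
    return s
def K(s):
    h=s['img'].shape[0]; f=h/2/np.tan(np.radians(s['fov_y'])/2)
    return np.array([[f,0,s['cx']],[0,f,s['cy']],[0,0,1.]])
def ray(s,u,v):
    R=np.array(s['R']);t=np.array(s['t']).ravel()
    return -R.T@t, R.T@np.linalg.inv(K(s))@np.array([u,v,1.])
def at(s,u,v,z):
    c,d=ray(s,u,v); return c+d*(z-c[2])/d[2]
def proj(s,X):
    X=np.atleast_2d(X); p=(K(s)@(np.array(s['R'])@X.T+np.array(s['t']).reshape(3,1))).T
    return p[:,:2]/p[:,2:]
def crop(s,f,u0,v0,u1,v1,k=3):
    im=s['img'][v0:v1,u0:u1]; cv2.imwrite('pics/'+f,cv2.resize(im,None,fx=k,fy=k,interpolation=cv2.INTER_CUBIC))
E
python3 - <<'E'
from h import *
for n in('top','side'):
    s=snap(n,n+'0.png'); print(n,{k:(np.round(v,3).tolist() if k!='img' else 0) for k,v in s.items()}); print(-np.array(s['R']).T@np.array(s['t']).ravel())
o=robot.get_obs(); print(o)
E
```

```text
pics
top {'img': 0, 'fov_y': 45.629, 'cx': 262.262, 'cy': 190.464, 'R': [[0.01, -1.0, -0.014], [-0.995, -0.009, -0.096], [0.095, 0.015, -0.995]], 't': [-37.412, 487.812, 1691.503]}
[ 324.49587198  -59.00029241 1729.6717641 ]
side {'img': 0, 'fov_y': 44.976, 'cx': 254.839, 'cy': 191.728, 'R': [[0.959, -0.282, -0.017], [-0.194, -0.615, -0.765], [0.205, 0.737, -0.644]], 't': [-488.258, 151.201, 1830.927]}
[  123.21423013 -1393.61046288  1286.94168099]
{'t': 0.1, 'joint_positions': array([ 9.72698486e-01,  1.81445843e-01,  1.60783468e+00,  1.80408013e-05,
        1.35376145e+00, -2.06307308e-01]), 'joint_velocities': array([ 0.00021874, -0.00096703, -0.00231201, -0.00081142,  0.00046241,
       -0.00023208]), 'joint_torque': array([-1.44771097e-03, -4.34823453e+01, -3.42694330e+01,  7.03635695e-02,
        3.39568604e-02, -2.07671474e-05]), 'position': array([219.31386683, 531.10093226, 262.94738422]), 'tcp_rot': array([-1.55018602,  0.3078752 , -0.30695359]), 'contact_force': array([-0.64228662,  0.41956294, -0.11176398]), 'moment': array([0.01627603, 0.02148427, 0.02235807]), 'grip_width': 88.33758288234618}
```

View pics/top0.png

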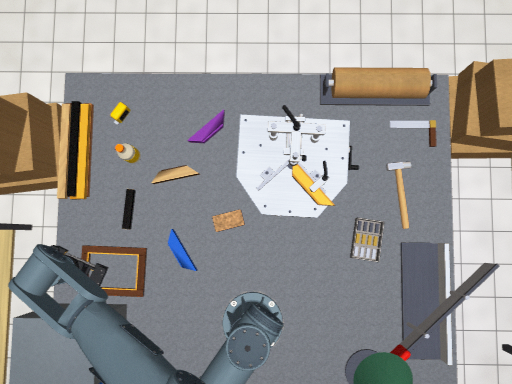

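View pics/side0.png

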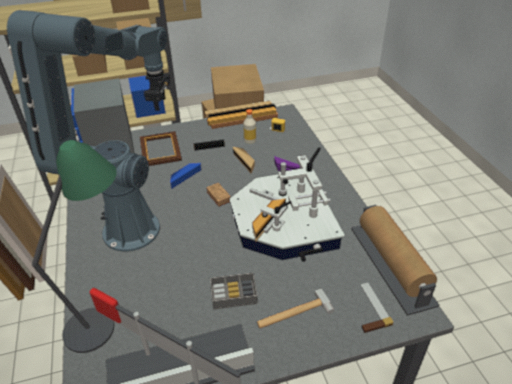

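```bash
python3 - <<'E'
from h import *
s=snap('top'); crop(s,'t1.png',130,150,220,200,8)
crop(s,'t2.png',230,95,360,225,5)
crop(s,'t2b.png',225,95,365,225,5)
q=snap('side'); crop(q,'s1.png',220,135,280,180,10)
for n,u,v,z in [('mld',175,174,42),('glue',125,151,0),('sander',228,220,32),('off',128,208,28),('blue',182,250,42),('ham',400,195,26),('nail',367,240,45),('purple',207,128,42),('corner?',296,165,90)]: print(n,at(s,u,v,z).round())
E
```

```text
mld [545. 294.  42.]
glue [639. 498.   0.]
sander [376.  93.  32.]
off [417. 470.  28.]
blue [264. 260.  42.]
ham [ 475. -547.   26.]
nail [ 307. -418.   45.]
purple [721. 178.  42.]
corner? [ 576. -155.   90.]
```

View pics/t1.png

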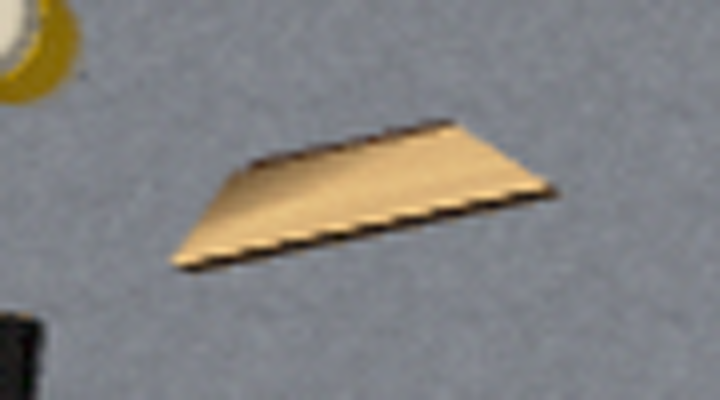

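View pics/t2b.png

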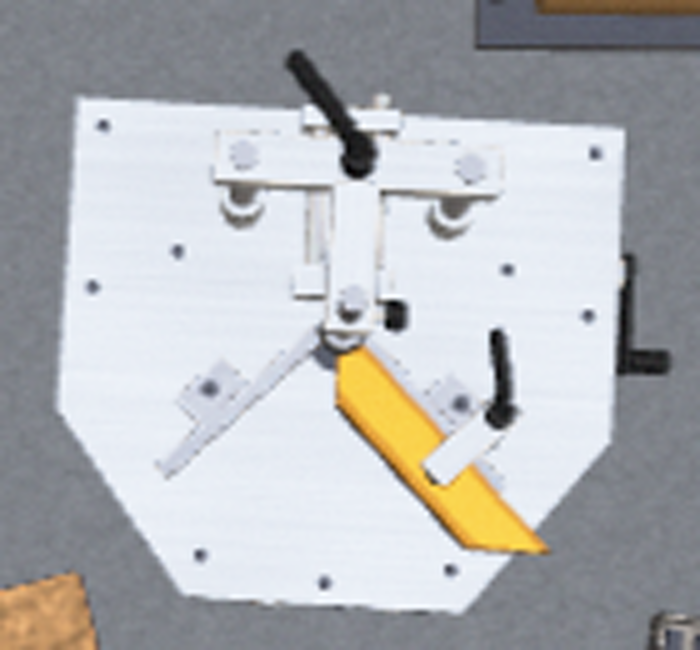

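View pics/s1.png

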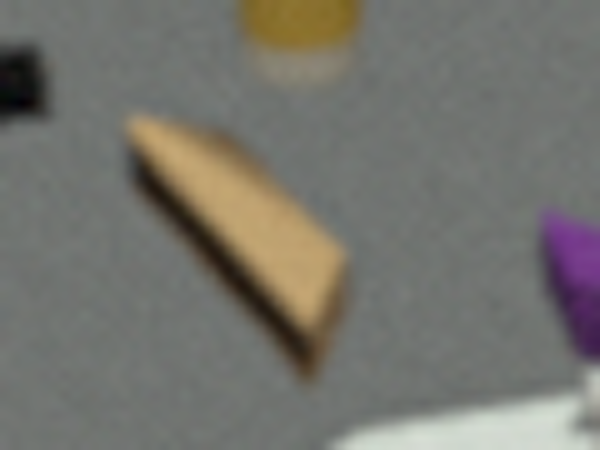

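```bash
python3 - <<'E'
from h import *
s=snap('top'); crop(s,'t3.png',250,150,340,212,8)
q=snap('side'); crop(q,'s3.png',225,165,325,240,8)
E
```

```text
(no output)
```

View pics/t3.png

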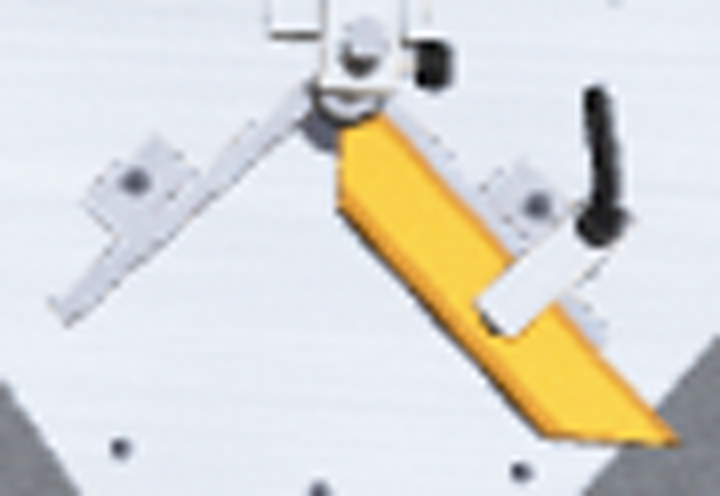

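View pics/s3.png

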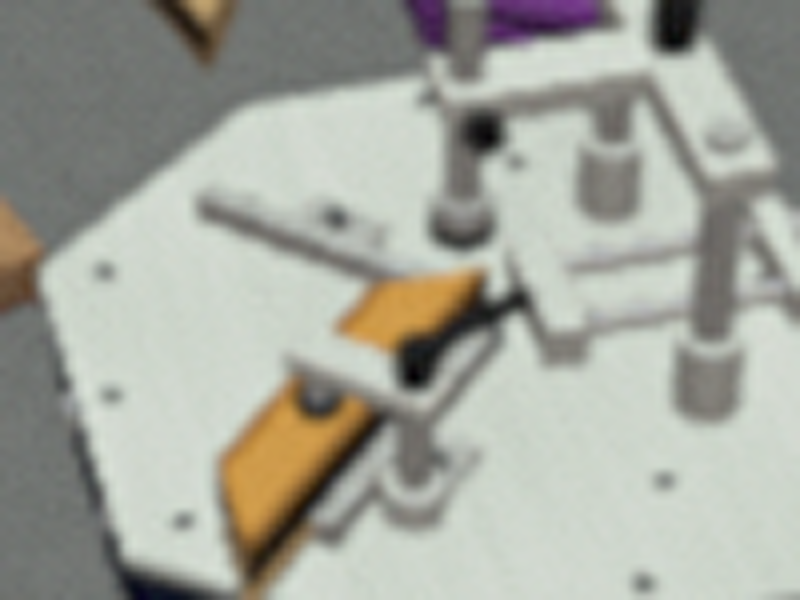

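```bash
cat >> h.py <<'E'
def fitpose(obs,x0,z0=0.):
    """obs: (snap,u,v,local xyz, world z offset in local); solve x,y,yaw"""
    from scipy.optimize import least_squares
    def f(p):
        c,sn=np.cos(p[2]),np.sin(p[2]); r=[]
        for s,u,v,X in obs:
            W=[p[0]+c*X[0]-sn*X[1],p[1]+sn*X[0]+c*X[1],X[2]]
            r+=list(proj(s,W)[0]-[u,v])
        return np.array(r)
    R=least_squares(f,x0,loss='soft_l1'); return R.x,R.fun.reshape(-1,2) if False else f(R.x).reshape(-1,2)
def pk(s,u0,v0,k,U,V,X): return (s,u0+(U+.5)/k-.5,v0+(V+.5)/k-.5,X)
E
python3 - <<'E'
from h import *
s=snap('top');q=snap('side')
T=lambda U,V,X:pk(s,250,150,8,U,V,X); S=lambda U,V,X:pk(q,225,165,8,U,V,X)
a=[T(340,205,(-59.4,0,132)),T(545,432,(-155.6,-96.2,132)),T(678,440,(-155.6,-155.6,132)),T(68,326,(-117.4,117.4,106)),T(52,302,(-108.9,125.9,106))]
b=[S(338,330,(-59.4,0,132)),S(485,270,(0,0,132)),S(222,462,(-155.6,-96.2,132)),S(248,562,(-155.6,-155.6,132)),S(203,195,(-117.4,117.4,106))]
for o in (a,b,a+b):
    x,r=fitpose(o,[600,-150,0]); print(x.round(3)); print(r.round(1).tolist())
# moulding: local with x toward mitre end, inner side = +Y' (left when face down: y_out; use local (x, y_out) mirrored) -> local Y=inner? 
T=lambda U,V,X:pk(s,130,150,8,U,V,X); S=lambda U,V,X:pk(q,220,135,10,U,V,X)
# frame: X=moulding x, Y = -moulding y (inner) since z down flips: X x Y = up
a=[T(172,262,(-90,-21,42)),T(556,188,(90,-21,42)),T(455,123,(54,15,42)),T(190,270,(-90,-21,0))]
b=[S(130,122,(-90,-21,42)),S(310,342,(90,-21,42)),S(347,255,(54,15,42)),S(310,380,(90,-21,0))]
for o in (a,b,a+b):
    x,r=fitpose(o,[545,294,-1.4]); print(x.round(3)); print(r.round(1).tolist())
E
```

```text
[ 5.92999e+02 -1.41499e+02 -5.00000e-02]
[[-0.1, -0.3], [0.2, 0.2], [0.6, 0.2], [-0.2, -0.3], [-0.4, 0.2]]
[ 5.90234e+02 -1.47099e+02 -5.00000e-02]
[[3.8, -4.6], [0.6, 0.3], [-0.7, 0.6], [-0.1, -0.5], [-1.1, 0.8]]
[ 5.92317e+02 -1.42995e+02 -5.20000e-02]
[[0.3, -0.1], [0.5, 0.4], [0.9, 0.5], [0.1, -0.2], [-0.1, 0.3], [4.0, -5.4], [0.7, -0.5], [-0.6, -0.4], [0.0, -1.4], [-0.8, -0.0]]
[552.808 299.418  -1.364]
[[-0.2, -0.1], [-0.9, -0.3], [0.6, 0.3], [0.4, 0.1]]
[550.78  293.971  -1.36 ]
[[0.1, -0.1], [0.0, -2.1], [-0.4, 0.1], [0.2, 1.6]]
[552.473 298.652  -1.364]
[[0.0, -0.1], [-0.7, -0.2], [0.8, 0.4], [0.6, 0.2], [0.3, -0.7], [0.0, -2.7], [-0.4, -0.5], [0.2, 0.9]]
```

```bash
cat >> h.py <<'E'
def Rdown(a):  # tool y down, tool z along horizontal a
    z=np.array([a[0],a[1],0.]);z/=np.linalg.norm(z);y=np.array([0,0,-1.]);return np.c_[np.cross(y,z),y,z]
def go(P,Rt=None):
    o=robot.get_obs();R0=Ro.from_rotvec(o['tcp_rot']).as_matrix()
    if Rt is None: Rt=R0
    sh=R0.T@(np.array(P)-o['position']); w=Ro.from_matrix(R0.T@Rt).as_rotvec(degrees=True)
    print('shift',sh.round(1),'turn',w.round(2),'t',round(o['t'],2))
def st():
    o=robot.get_obs();print('t',round(o['t'],2),'p',o['position'].round(1),'F',o['contact_force'].round(1),'w',round(o['grip_width'],1),'j6',o['joint_positions'][5].round(2));print(Ro.from_rotvec(o['tcp_rot']).as_matrix().round(3).tolist())
E
python3 - <<'E'
from h import *
st()
a=np.array([.205,-.979]);n=np.array([.979,.205]);c=np.array([552,298])
for sg in(1,-1):
    p=c+36*n; go([*p,130],Rdown(sg*a))
E
```

```text
t 0.4 p [219.5 531.4 263.6] F [-0.1 -0.1  0.3] w 87.8 j6 -0.21
[[0.924, -0.0, 0.382], [-0.382, -0.0, 0.924], [-0.0, -1.0, -0.0]]
shift [426.2 133.6 -68.4] turn [1.0000e-02 1.4572e+02 2.0000e-02] t 0.4
shift [426.2 133.6 -68.4] turn [ 1.000e-02 -3.428e+01 -1.000e-02] t 0.4
```

```bash
python3 -m crank '[[0,36,5,-6,0,-3,0],[0,72,11,-12,0,-7,0],[0,108,17,-17,0,-10,0],[0,144,22,-23,0,-14,0],[0,180,28,-29,0,-17,0],[0,216,33,-34,0,-20,0],[0,252,40,-40,0,-23,0],[0,288,45,-46,0,-26,0],[0,324,50,-52,0,-30,0],[0,360,60,-58,0,-34.3,0],[0,396,70,-64,0,-34.3,0],[0,426,80,-68,0,-34.3,0]]' 20; python3 -m crank '[[0,0,25,0,0,0,0],[0,0,50,0,0,0,0],[0,0,50,0,0,0,0]]'
python3 - <<'E'
from h import *
st()
s=snap('top'); crop(s,'t4.png',130,130,220,200,8)
E
```

```text
t: 1.4
position: [589.4, 304.1, 183.4]
tcp_rot: [-1.565, -0.162, 0.161]
contact_force: [-0.2, 1.3, 0.6]
grip_width: 10.2
t: 1.65
position: [584.6, 304.1, 127.8]
tcp_rot: [-1.567, -0.154, 0.169]
contact_force: [-1.3, -0.5, 0.1]
grip_width: 0.6
t 1.65 p [584.6 304.1 127.8] F [-1.3 -0.5  0.1] w 0.6 j6 -1.48
[[0.979, -0.009, -0.204], [0.204, -0.003, 0.979], [-0.009, -1.0, -0.001]]
```

View pics/t4.png

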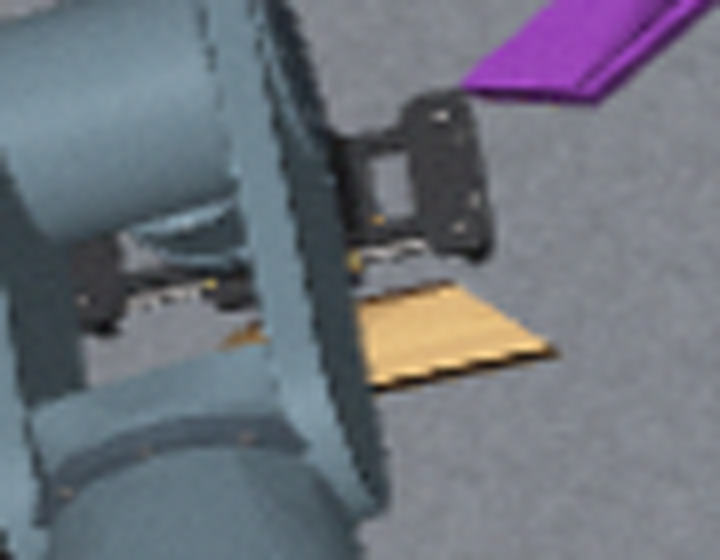

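```bash
python3 -m crank '[[0,0,20,0,0,0,0],[0,0,45,0,0,0,0],[0,0,70,0,0,0,0],[0,0,70,0,0,0,0]]'
python3 - <<'E'
from h import *
st()
q=snap('side'); crop(q,'s4.png',215,120,285,180,10)
E
```

```text
t: 2.03
position: [584.7, 305.6, 60.5]
tcp_rot: [-1.566, -0.158, 0.168]
contact_force: [-1.3, -0.4, -1.1]
grip_width: 0.5
t 2.03 p [584.7 305.6  60.5] F [-1.3 -0.4 -1.1] w 0.5 j6 -1.48
[[0.979, -0.006, -0.206], [0.206, -0.002, 0.979], [-0.006, -1.0, -0.001]]
```

View pics/s4.png

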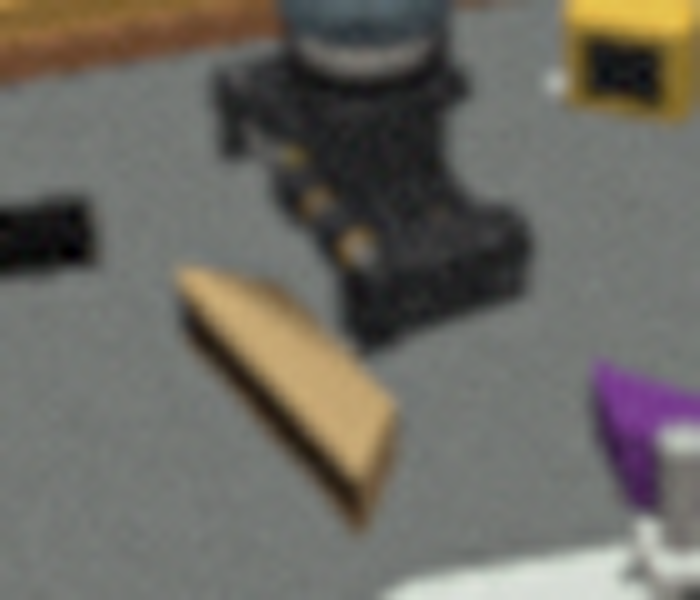

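```bash
python3 -m crank '[[0,-5,1,0,0,0,0],[0,-9,1,0,0,0,0],[0,-12,-1,0,0,0,0],[0,-16,-4,0,0,0,0],[0,-20,-7,0,0,0,0],[0,-24,-9,0,0,0,0],[0,-28,-11,0,0,0,0],[0,-32,-13,0,0,0,0]]'
python3 - <<'E'
from h import *
st()
q=snap('side'); crop(q,'s5.png',215,120,285,180,10)
E
```

```text
t: 2.75
position: [555.9, 299.3, 77.5]
tcp_rot: [-1.565, -0.163, 0.162]
contact_force: [0.4, 0.2, -0.1]
grip_width: 0.4
t 2.75 p [555.9 299.3  77.5] F [ 0.4  0.2 -0.1] w 0.4 j6 -1.47
[[0.979, 0.001, -0.205], [0.205, 0.0, 0.979], [0.001, -1.0, 0.0]]
```

View pics/s5.png

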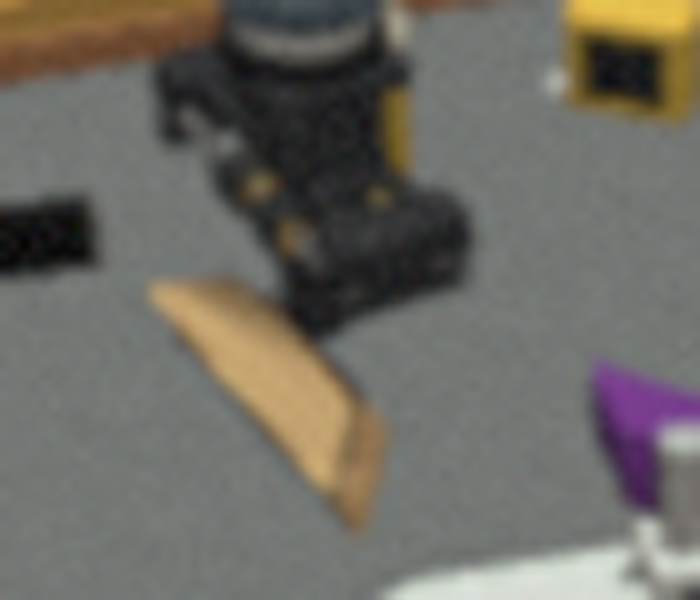

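Tipping nicely, tilted about 35°. I continue over the edge.

```bash
python3 -m crank '[[0,-4,-1,0,0,0,0],[0,-8,-2,0,0,0,0],[0,-12,-2,0,0,0,0],[0,-16,-2,0,0,0,0],[0,-18,-2,0,0,0,0],[0,-20,-2,0,0,0,0],[0,-20,-2,0,0,0,0]]'
python3 - <<'E'
from h import *
st()
q=snap('side'); crop(q,'s6.png',215,120,285,180,10)
E
```

```text
t: 3.38
position: [535.9, 295.2, 78.5]
tcp_rot: [-1.565, -0.162, 0.163]
contact_force: [0.7, 0.2, -0.1]
grip_width: 0.2
t 3.38 p [535.9 295.2  78.5] F [ 0.7  0.2 -0.1] w 0.2 j6 -1.47
[[0.979, -0.001, -0.205], [0.205, -0.0, 0.979], [-0.001, -1.0, -0.0]]
```

View pics/s6.png

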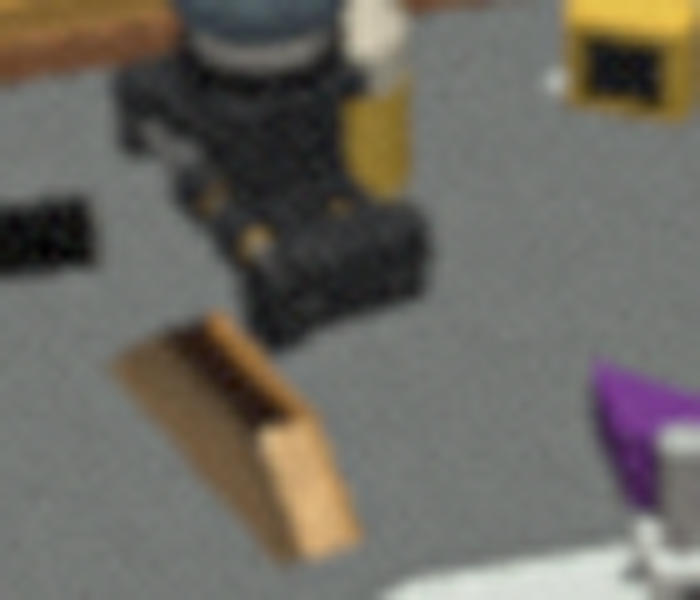

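```bash
python3 -m crank '[[0,8,0,0,0,0,0],[0,13,0,0,0,0,0],[0,13,9,0,0,0,0],[0,13,19,0,0,0,0],[0,13,19,0,0,0,0]]'; python3 -m crank '[[0,-5,0,0,0,0,0],[0,-9,0,0,0,0,0],[0,-12,-2,0,0,0,0],[0,-16,-6,0,0,0,0],[0,-20,-9,0,0,0,0],[0,-24,-12,0,0,0,0],[0,-28,-14,0,0,0,0],[0,-32,-16,0,0,0,0],[0,-36,-17,0,0,0,0]]'
python3 - <<'E'
from h import *
st()
q=snap('side'); crop(q,'s7.png',215,120,285,180,10)
E
```

```text
t: 3.85
position: [547.5, 297.3, 56.7]
tcp_rot: [-1.566, -0.159, 0.166]
contact_force: [-1.0, -0.2, 0.2]
grip_width: 0.5
t: 4.6
position: [513.6, 290.5, 77.3]
tcp_rot: [-1.565, -0.163, 0.162]
contact_force: [0.1, -0.0, 0.3]
grip_width: 0.7
t 4.6 p [513.6 290.5  77.3] F [ 0.1 -0.   0.3] w 0.7 j6 -1.46
[[0.979, 0.001, -0.205], [0.205, 0.0, 0.979], [0.001, -1.0, 0.0]]
```

View pics/s7.png

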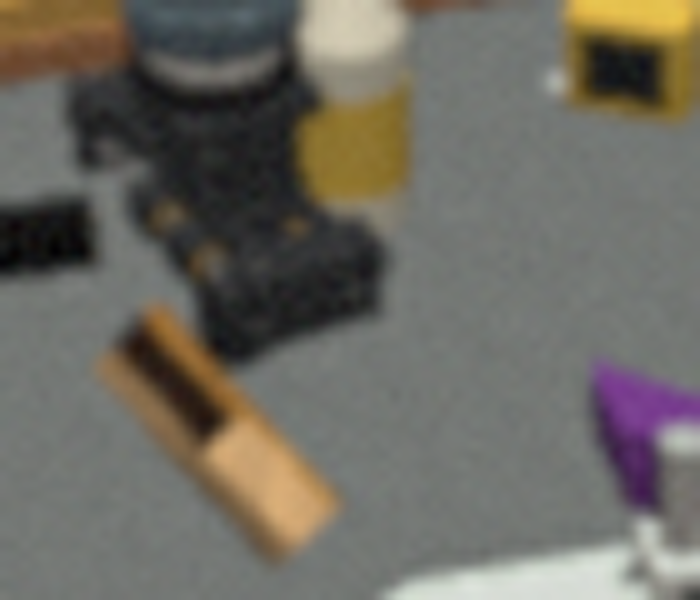

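Tilting again; continue over.

```bash
python3 -m crank '[[0,-4,-1,0,0,0,0],[0,-8,-2,0,0,0,0],[0,-12,-2,0,0,0,0],[0,-16,-2,0,0,0,0],[0,-18,-2,0,0,0,0],[0,-18,-2,0,0,0,0]]'
python3 - <<'E'
from h import *
st()
q=snap('side'); crop(q,'s8.png',215,120,285,180,10)
E
```

```text
t: 5.15
position: [495.3, 286.6, 78.3]
tcp_rot: [-1.565, -0.162, 0.164]
contact_force: [-0.3, -0.8, 0.3]
grip_width: 0.3
t 5.15 p [495.3 286.6  78.3] F [-0.3 -0.8  0.3] w 0.3 j6 -1.46
[[0.979, -0.001, -0.206], [0.206, -0.0, 0.979], [-0.001, -1.0, -0.0]]
```

View pics/s8.png

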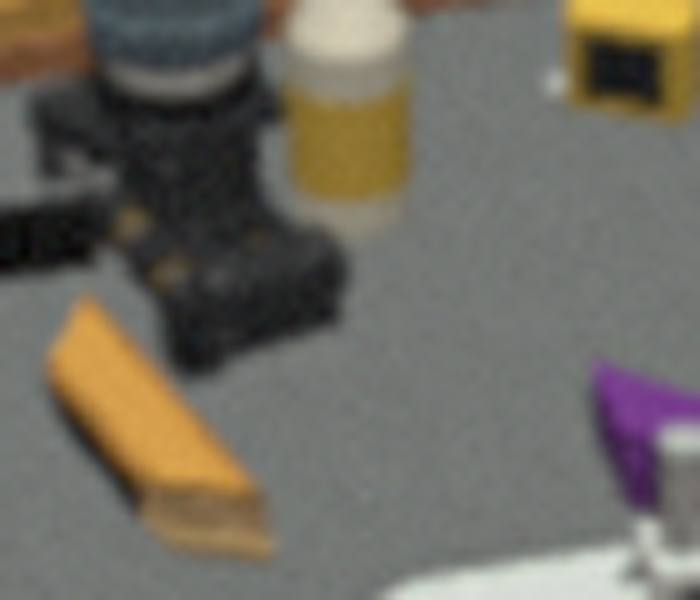

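```bash
python3 -m crank '[[0,5,-40,0,0,0,0],[0,0,-80,-14,0,7,0],[0,-1,-110,-28,0,14,0],[0,-2,-122,-42,0,21,0],[0,-3,-122,-56,0,28,0],[0,-4,-122,-70,0,35,0],[0,-5,-122,-84,0,42,0],[0,-6,-122,-98,0,49,0],[0.3,-7,-122,-112,0,56,0],[0.5,-8,-122,-126,0,63,0],[0.7,-9,-122,-140,0,70,0],[1,-10,-122,-168,0,77,0]]'; python3 -m crank '[[1,0,0,0,0,7,0],[1,0,0,0,0,13,0],[1,0,0,0,0,13,0]]'
python3 - <<'E'
from h import *
st()
s=snap('top','t9.png'); crop(s,'t9c.png',130,155,220,215,8)
E
```

```text
t: 6.2
position: [520.6, 121.0, 200.5]
tcp_rot: [-1.382, 0.888, -0.887]
contact_force: [0.5, 0.1, 0.3]
grip_width: 25.4
t: 6.45
position: [521.1, 119.8, 200.5]
tcp_rot: [-1.298, 1.059, -1.059]
contact_force: [-0.2, -0.2, 0.5]
grip_width: 45.0
t 6.45 p [521.1 119.8 200.5] F [-0.2 -0.2  0.5] w 45.0 j6 -0.2
[[0.201, -0.0, 0.98], [-0.98, 0.0, 0.201], [-0.0, -1.0, -0.0]]
```

View pics/t9c.png

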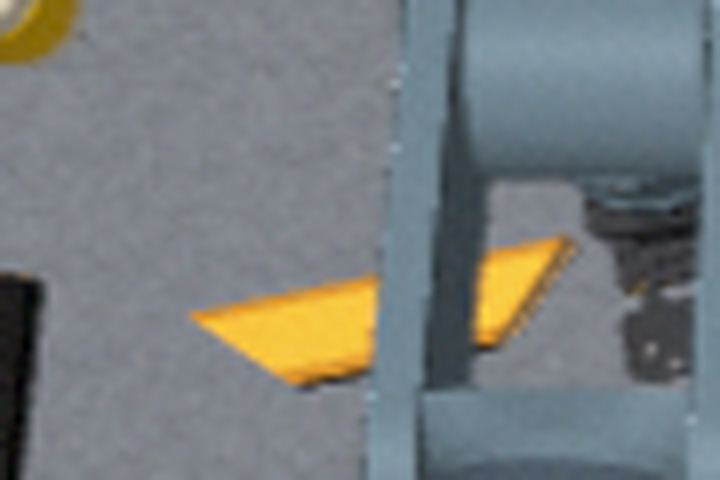

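View pics/t9.png

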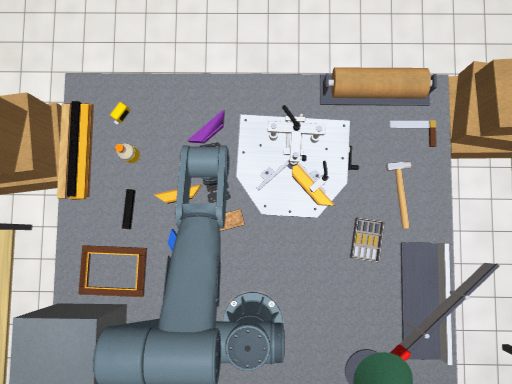

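```bash
python3 - <<'E'
from h import *
s=snap('top')
T=lambda U,V,X:pk(s,130,155,8,U,V,X)
a=[T(192,315,(-90,21,42)),T(568,237,(90,21,42)),T(298,383,(-48,-21,42)),T(495,345,(48,-21,42))]
x,r=fitpose(a,[470,281,-1.36]);print(x,r.round(1).tolist())
X=np.array([np.cos(x[2]),np.sin(x[2])]);Y=np.array([-X[1],X[0]])
for dx in (-20,):
  p=x[:2]+dx*X; print(p)
  go([*p,120],Rdown(Y)); go([*p,50],Rdown(Y))
E
```

```text
[468.30441703 279.99167207  -1.3596413 ] [[-0.2, -0.0], [0.2, 0.0], [-0.4, 0.2], [0.3, -0.2]]
[464.1126288  299.54746179]
shift [-187.1   80.6  -18.2] turn [ 0.02 -0.06 -0.  ] t 6.55
shift [-187.1  150.6  -18.2] turn [ 0.02 -0.06 -0.  ] t 6.55
```

```bash
python3 -m crank '[[1,-35,5,-3,0,0,0],[1,-70,15,-7,0,0,0],[1,-105,30,-10,0,0,0],[1,-140,45,-14,0,0,0],[1,-170,60,-17,0,0,0],[1,-187,75,-18,0,0,0],[1,-187,90,-18,0,0,0],[1,-187,90,-18,0,0,0]]'; python3 -m crank '[[1,0,20,0,0,0,0],[1,0,40,0,0,0,0],[1,0,60,0,0,0,0],[1,0,60,0,0,0,0]]'
python3 - <<'E'
from h import *
st(); go([464.1,299.5,50])
q=snap('side'); crop(q,'s9.png',205,125,275,185,10)
E
```

```text
t: 7.22
position: [462.2, 300.4, 107.6]
tcp_rot: [-1.307, 1.054, -1.049]
contact_force: [-0.7, -0.2, 0.1]
grip_width: 87.9
t: 7.55
position: [462.9, 298.4, 47.9]
tcp_rot: [-1.306, 1.057, -1.053]
contact_force: [-1.1, 0.2, 0.1]
grip_width: 88.1
t 7.55 p [462.9 298.4  47.9] F [-1.1  0.2  0.1] w 88.1 j6 0.15
[[0.207, -0.005, 0.978], [-0.978, -0.002, 0.207], [0.001, -1.0, -0.006]]
shift [-0.8 -2.1  1.4] turn [0. 0. 0.] t 7.55
```

View pics/s9.png

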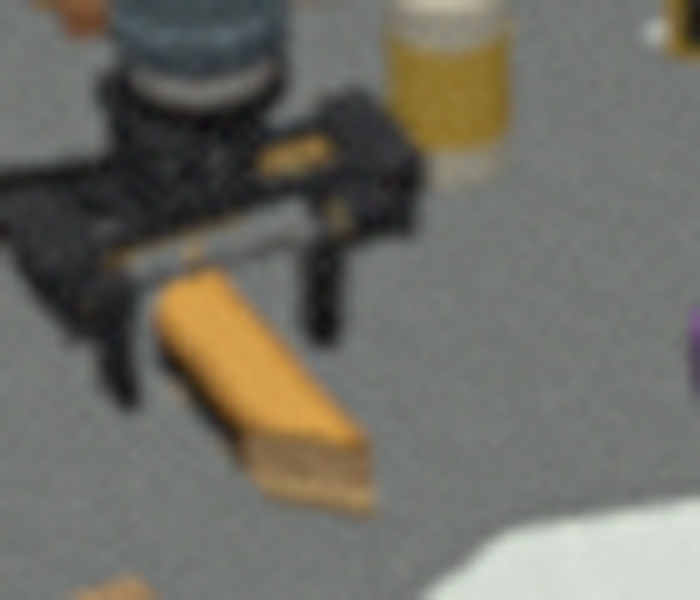

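```bash
python3 -m crank '[[0.7,-0.8,-2,1,0,0,0],[0.5,-0.8,-2,1,0,0,0],[0.4,-0.8,-2,1,0,0,0],[0.3,-0.8,-2,1,0,0,0],[0.3,-0.8,-2,1,0,0,0],[0.3,-0.8,-2,1,0,0,0],[0.3,-0.8,-2,1,0,0,0]]' 25
python3 - <<'E'
from h import *
st()
E
```

```text
t: 8.18
position: [465.7, 300.7, 52.9]
tcp_rot: [-1.3, 1.056, -1.055]
contact_force: [-2.4, -0.8, 1.7]
grip_width: 43.3
t 8.18 p [465.7 300.7  52.9] F [-2.4 -0.8  1.7] w 43.3 j6 0.15
[[0.205, -0.0, 0.979], [-0.979, -0.0, 0.205], [-0.0, -1.0, -0.0]]
```

```bash
cat >> h.py <<'E'
C=np.array([593.,-141.5]);YAW=-0.05
def home(dx,dy,z,gx=-20.8):
    th=YAW-np.pi/4;X=np.array([np.cos(th),np.sin(th)]);Y=np.array([-X[1],X[0]])
    return [*(C+(-90+gx+dx)*X+(-21+dy)*Y),z],Rdown(Y)
E
python3 - <<'E'
from h import *
for a in [(-100,-25,200),(-60,-10,190),(-60,-10,144)]: 
    P=home(*a); print(np.round(P[0],1)); go(*P)
E
```

```text
[417.5 -16.  200. ]
shift [ 300.  -147.  -112.3] turn [ 1.000e-02 -3.028e+01 -0.000e+00] t 8.18
[455.4 -35.6 190. ]
shift [ 327.  -137.1  -79.2] turn [ 1.000e-02 -3.028e+01 -0.000e+00] t 8.18
[455.4 -35.6 144. ]
shift [327.  -91.1 -79.2] turn [ 1.000e-02 -3.028e+01 -0.000e+00] t 8.18
```

```bash
python3 -m crank '[[0.3,0,-10,0,0,0,0],[0.3,0,-30,0,0,0,0],[0.3,5,-55,0,0,-2,0],[0.3,20,-80,-5,0,-5,0],[0.3,45,-105,-12,0,-8,0],[0.3,75,-125,-22,0,-11,0],[0.3,110,-140,-34,0,-15,0],[0.3,145,-147,-47,0,-19,0],[0.3,180,-147,-60,0,-23,0],[0.3,215,-147,-74,0,-27,0],[0.3,250,-147,-90,0,-30.3,0],[0.3,280,-147,-105,0,-30.3,0]]'; python3 -m crank '[[0.3,0,0,0,0,0,0],[0.3,0,0,0,0,0,0]]'
python3 - <<'E'
from h import *
st(); go(*home(-60,-10,190)); go(*home(-60,-10,150))
s=snap('top','t10.png')
q=snap('side'); crop(q,'s10.png',195,135,325,240,6)
E
```

```text
t: 9.18
position: [419.8, 3.2, 200.3]
tcp_rot: [-1.472, 0.649, -0.651]
contact_force: [1.1, -0.3, -1.4]
grip_width: 41.6
t: 9.35
position: [420.2, 3.6, 200.2]
tcp_rot: [-1.469, 0.655, -0.656]
contact_force: [-0.1, 0.6, -0.8]
grip_width: 41.6
t 9.35 p [420.2   3.6 200.2] F [-0.1  0.6 -0.8] w 41.6 j6 -1.01
[[0.668, 0.001, 0.744], [-0.744, -0.0, 0.668], [0.0, -1.0, 0.0]]
shift [52.7 10.2 -0. ] turn [-0.02 -0.24  0.02] t 9.35
shift [52.7 50.2 -0. ] turn [-0.02 -0.24  0.02] t 9.35
```

View pics/s10.png

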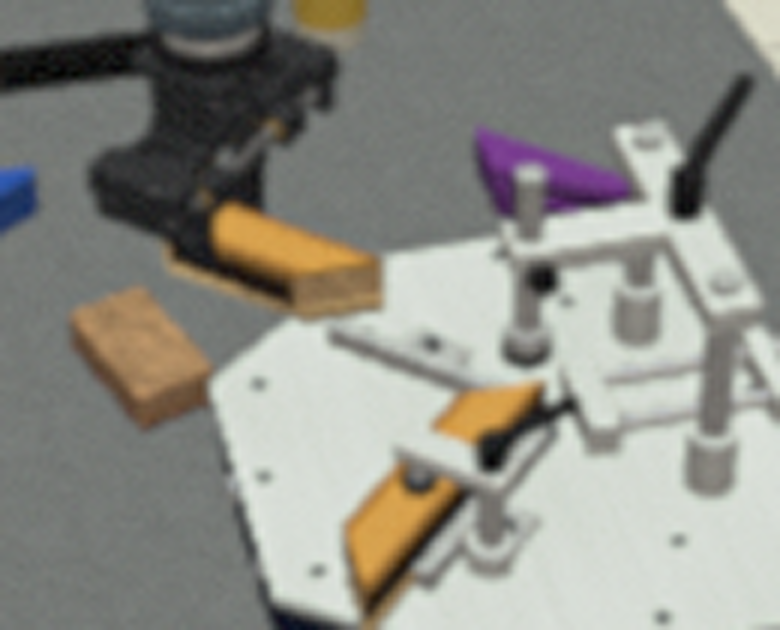

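```bash
python3 -m crank '[[0.3,15,0,0,0,0,0],[0.3,30,3,0,0,0,0],[0.3,45,8,0,0,0,0],[0.3,52,18,0,0,0,0],[0.3,52,28,0,0,0,0],[0.3,52,38,0,0,0,0],[0.3,52,46,0,0,0,0],[0.3,52,48,0,0,0,0],[0.3,52,48,0,0,0,0]]'
python3 - <<'E'
from h import *
st()
s=snap('top'); crop(s,'t11.png',235,140,325,212,8)
q=snap('side'); crop(q,'s11.png',215,155,315,230,8)
E
```

```text
t: 10.2
position: [454.5, -32.6, 150.7]
tcp_rot: [-1.471, 0.654, -0.65]
contact_force: [0.4, -0.3, -1.2]
grip_width: 41.7
t 10.2 p [454.5 -32.6 150.7] F [ 0.4 -0.3 -1.2] w 41.7 j6 -1.07
[[0.672, -0.002, 0.741], [-0.741, 0.001, 0.672], [-0.002, -1.0, -0.001]]
```

View pics/t11.png

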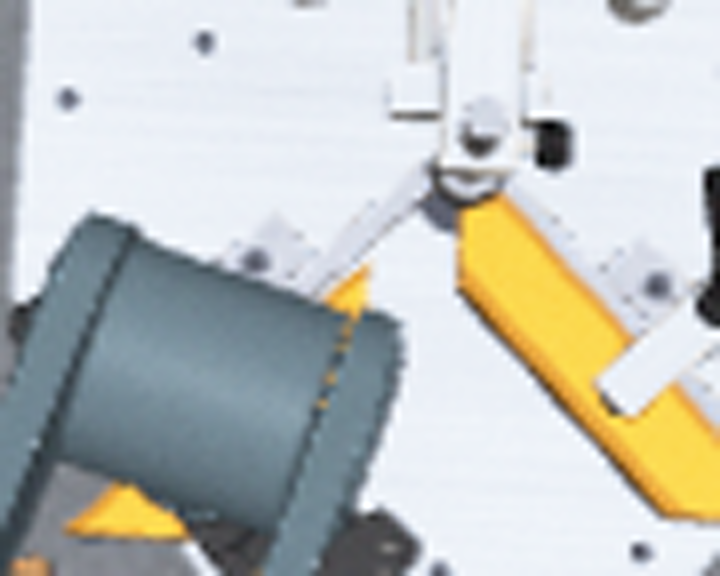

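View pics/s11.png

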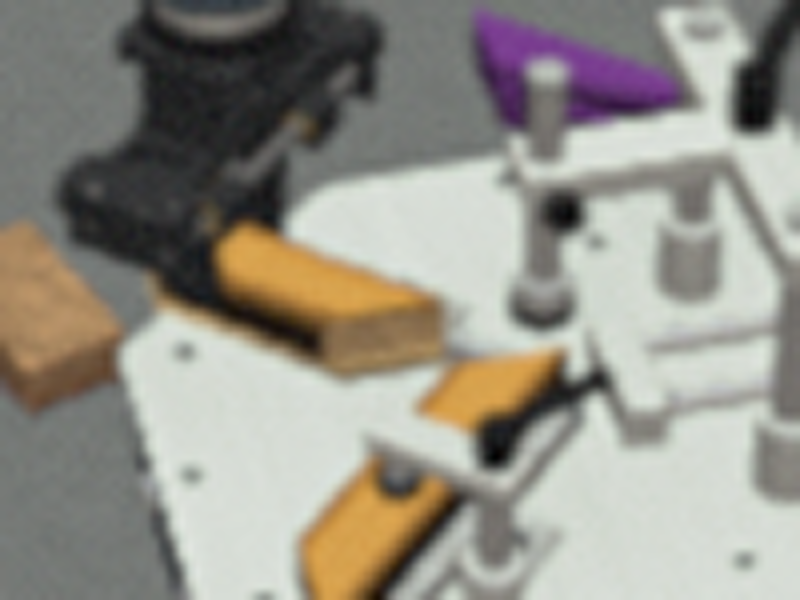

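```bash
python3 - <<'E'
from h import *
s=snap('top')
T=lambda U,V,X:pk(s,235,140,8,U,V,X)
zt=139.8
a=[T(68,527,(-90,21,zt)),T(370,267,(90,21,zt)),T(188,538,(-48,-21,zt))]
x,r=fitpose(a,[460,-30,-.83]);print(x,r.round(1).tolist())
X=np.array([np.cos(x[2]),np.sin(x[2])]);Y=np.array([-X[1],X[0]])
p=robot.get_obs()['position']; d=p[:2]-x[:2]; print('tool in moulding',d@X,d@Y)
b=YAW-np.pi/4;Xf=np.array([np.cos(b),np.sin(b)]);Yf=np.array([-Xf[1],Xf[0]])
tip=x[:2]+90*X+21*Y; ft=x[:2]-90*X+21*Y
print('tip rel corner',(tip-C)@Xf,(tip-C)@Yf,'far',(ft-C)@Xf,(ft-C)@Yf)
E
```

```text
[466.01711184 -45.44809226  -0.86282262] [[-1.3, 0.1], [0.3, -0.3], [0.6, 0.2]]
tool in moulding -15.90057642343984 0.039053140624017324
tip rel corner -65.87720231218114 -11.202145862068221 far -245.80951750049763 -6.266363150854076
```

```bash
python3 -m crank '[[0.3,0,2,0,0,0,0],[0.3,0,4,0,0,0,0],[0.3,0,5,0,0,0,0],[0.3,0,6,0,0,0,0],[0.3,0,6,0,0,0,0],[0.3,0,6,0,0,0,0]]'; python3 -m crank '[[0.3,0,0.5,0,0,0,0],[0.3,0,1,0,0,0,0],[0.3,0,1,0,0,0,0]]';python3 -m crank '[[0.3,0,0.5,0,0,0,0],[0.3,0,1,0,0,0,0],[0.3,0,1,0,0,0,0]]'
```

```text
t: 10.85
position: [455.4, -33.5, 145.7]
tcp_rot: [-1.471, 0.653, -0.652]
contact_force: [-0.2, 0.3, -1.4]
grip_width: 41.8
t: 11.1
position: [455.4, -33.5, 144.7]
tcp_rot: [-1.471, 0.652, -0.652]
contact_force: [-0.3, 0.3, -1.6]
grip_width: 41.6
t: 11.35
position: [455.4, -33.5, 143.6]
tcp_rot: [-1.471, 0.652, -0.652]
contact_force: [0.2, -0.7, -1.9]
grip_width: 41.4
```

```bash
python3 -m crank '[[0.3,0,0.5,0,0,0,0],[0.3,0,0.5,0,0,0,0]]'; python3 -m crank '[[0.3,0,0.5,0,0,0,0],[0.3,0,0.5,0,0,0,0]]';python3 -m crank '[[0.3,0,0.5,0,0,0,0],[0.3,0,0.5,0,0,0,0]]'
```

```text
t: 11.52
position: [455.5, -33.5, 143.5]
tcp_rot: [-1.471, 0.652, -0.652]
contact_force: [-1.6, -0.7, 2.6]
grip_width: 41.6
t: 11.68
position: [455.5, -33.5, 143.5]
tcp_rot: [-1.471, 0.652, -0.652]
contact_force: [-4.5, 1.1, 7.0]
grip_width: 41.6
t: 11.85
position: [455.6, -33.4, 143.5]
tcp_rot: [-1.471, 0.652, -0.652]
contact_force: [-5.2, 2.0, 12.1]
grip_width: 41.8
```

```bash
python3 -m crank '[[0.3,0,-1.5,0,0,0,0],[0.3,6,-1.6,0,0,0,0],[0.3,12,-1.6,0,0,0,0],[0.3,18,-1.6,0,0,0,0],[0.3,24,-1.6,0,0,0,0],[0.3,30,-1.6,0,0,0,0],[0.3,35,-1.6,0,0,0,0],[0.3,35,-1.6,0,0,0,0]]'
python3 - <<'E'
from h import *
st(); go(*home(-10,-2,143.5))
s=snap('top'); crop(s,'t12.png',235,140,325,212,8)
q=snap('side'); crop(q,'s12.png',215,155,315,230,8)
E
```

```text
t: 12.52
position: [479.7, -60.4, 143.8]
tcp_rot: [-1.47, 0.653, -0.653]
contact_force: [-0.5, 0.4, -1.7]
grip_width: 42.1
t 12.52 p [479.7 -60.4 143.8] F [-0.5  0.4 -1.7] w 42.1 j6 -1.11
[[0.671, 0.0, 0.742], [-0.742, -0.0, 0.671], [0.001, -1.0, 0.0]]
shift [15.3  0.3  6.6] turn [-0.01 -0.03  0.03] t 12.52
```

View pics/t12.png

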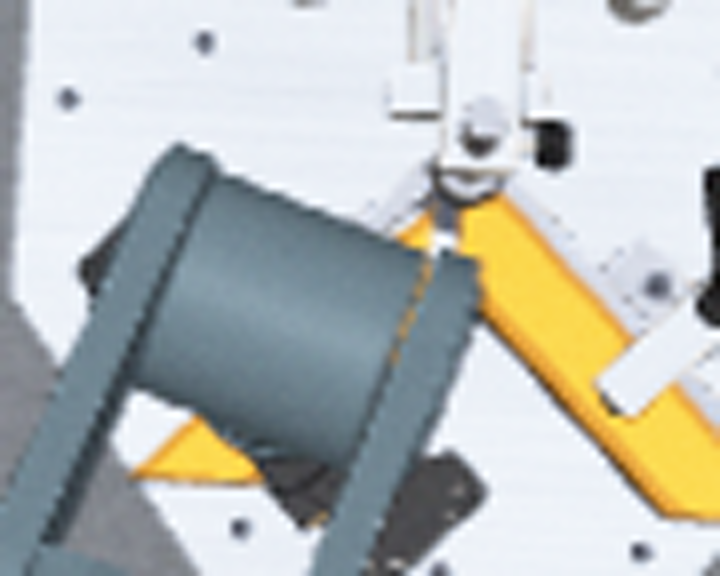

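View pics/s12.png

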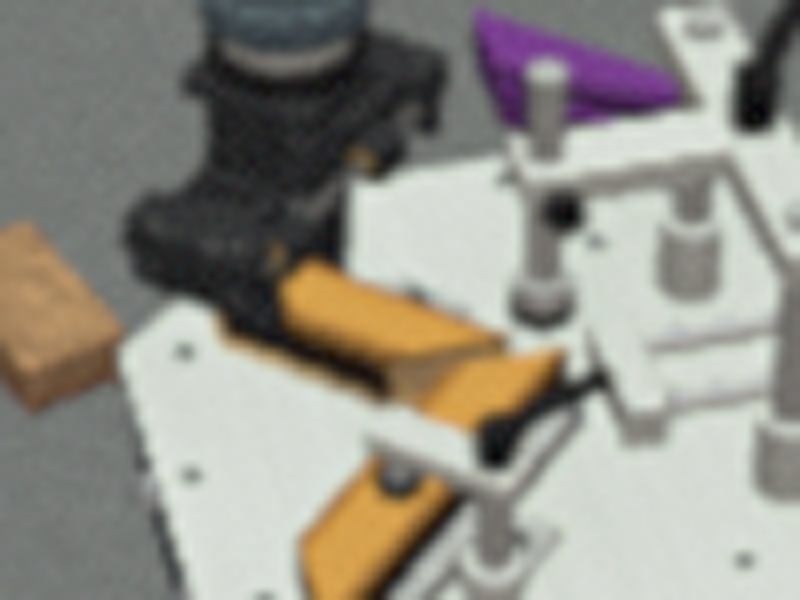

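```bash
python3 -m crank '[[0.3,0,0,1.5,0,0,0],[0.3,0,0,3,0,0,0],[0.3,0,0,4.5,0,0,0],[0.3,0,0,5.5,0,0,0],[0.3,0,0,6,0,0,0],[0.3,0,0,6,0,0,0]]'; for i in 1 2 3; do python3 -m crank '[[0.3,0,0,0.7,0,0,0],[0.3,0,0,0.7,0,0,0]]'; done
```

```text
t: 13.12
position: [483.4, -55.2, 143.8]
tcp_rot: [-1.471, 0.652, -0.652]
contact_force: [0.0, 0.3, -1.5]
grip_width: 41.9
t: 13.28
position: [483.9, -54.9, 143.8]
tcp_rot: [-1.471, 0.652, -0.652]
contact_force: [-0.2, -0.3, -2.4]
grip_width: 41.9
t: 13.45
position: [484.5, -54.4, 143.8]
tcp_rot: [-1.471, 0.652, -0.652]
contact_force: [0.6, -0.8, -1.9]
grip_width: 41.8
t: 13.62
position: [484.8, -54.1, 143.7]
tcp_rot: [-1.471, 0.653, -0.652]
contact_force: [-1.6, -0.7, -1.8]
grip_width: 41.6
```

```bash
for i in 1 2 3; do python3 -m crank '[[0.3,0,0,0.6,0,0,0],[0.3,0,0,0.6,0,0,0]]'; done; python3 -c "
from h import *
st();print(robot.get_obs()['moment'])"
```

```text
t: 13.78
position: [484.9, -53.9, 143.7]
tcp_rot: [-1.472, 0.653, -0.652]
contact_force: [-4.1, -2.5, 0.1]
grip_width: 41.9
t: 13.95
position: [485.0, -53.9, 143.8]
tcp_rot: [-1.473, 0.654, -0.651]
contact_force: [-6.0, -4.4, 1.4]
grip_width: 42.1
t: 14.12
position: [485.0, -53.8, 143.8]
tcp_rot: [-1.474, 0.654, -0.651]
contact_force: [-8.9, -5.6, 3.0]
grip_width: 41.4
t 14.12 p [485.  -53.8 143.8] F [-8.9 -5.6  3. ] w 41.4 j6 -1.09
[[0.671, -0.003, 0.741], [-0.741, -0.002, 0.671], [-0.001, -1.0, -0.004]]
[-1.19441026  1.45814689 -0.26359248]
```

```bash
python3 -m crank '[[0.3,0,0,-1.2,0,0,0],[0.3,4,0,-1.2,0,0,0],[0.3,8,0,-1.2,0,0,0],[0.3,12,0,-1.2,0,0,0],[0.3,15,0,-1.2,0,0,0],[0.3,17,0,-1.2,0,0,0],[0.3,17,0,-1.2,0,0,0]]'; for i in 1 2 3; do python3 -m crank '[[0.3,1,0,0,0,0,0],[0.3,1,0,0,0,0,0]]'; done; python3 -c "
from h import *
st(); go(*home(0,0,143.5))
s=snap('top'); crop(s,'t13.png',235,140,325,212,8)"
```

```text
t: 14.7
position: [495.9, -66.1, 143.5]
tcp_rot: [-1.471, 0.655, -0.65]
contact_force: [-6.4, -1.0, 2.1]
grip_width: 41.9
t: 14.87
position: [496.3, -66.5, 143.5]
tcp_rot: [-1.471, 0.655, -0.65]
contact_force: [-6.1, 0.1, 1.8]
grip_width: 42.0
t: 15.03
position: [496.9, -67.2, 143.5]
tcp_rot: [-1.471, 0.655, -0.649]
contact_force: [-7.2, 1.2, 2.5]
grip_width: 41.6
t: 15.2
position: [497.6, -67.9, 143.5]
tcp_rot: [-1.471, 0.655, -0.649]
contact_force: [-7.8, 0.6, 3.3]
grip_width: 41.8
t 15.2 p [497.6 -67.9 143.5] F [-7.8  0.6  3.3] w 41.8 j6 -1.11
[[0.671, -0.003, 0.741], [-0.741, 0.001, 0.671], [-0.003, -1.0, -0.002]]
shift [ 7.8 -0.   0.4] turn [ 0.1   0.02 -0.19] t 15.2
```

View pics/t13.png

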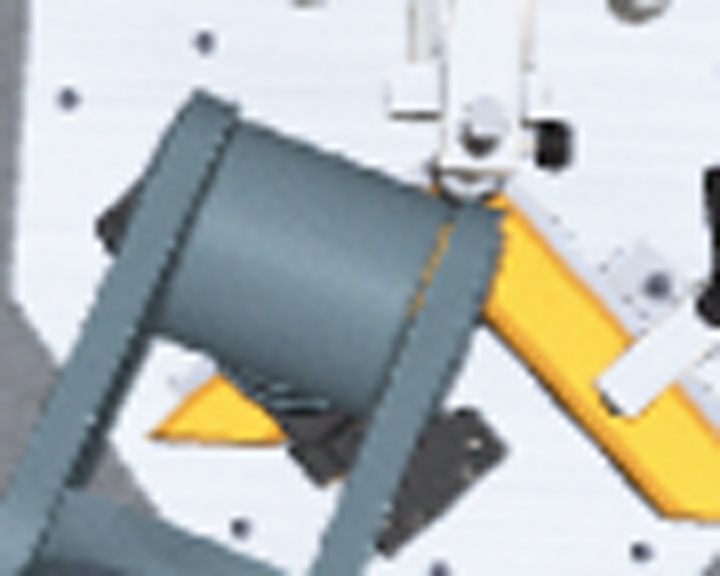

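```bash
python3 -m crank '[[0.3,1,0,-0.3,0,0,0],[0.3,2,0,-0.3,0,0,0],[0.3,3,0,-0.3,0,0,0],[0.3,3,0,-0.3,0,0,0]]'; for i in 1 2 3 4 5; do python3 -m crank '[[0.3,0.6,0,0,0,0,0],[0.3,0.6,0,0,0,0,0]]' | egrep 'pos|force'; done
```

```text
t: 15.58
position: [499.9, -70.6, 143.6]
tcp_rot: [-1.471, 0.654, -0.651]
contact_force: [-5.9, 0.4, 2.2]
grip_width: 41.6
position: [500.2, -70.9, 143.5]
contact_force: [-5.6, 2.0, 0.9]
position: [500.6, -71.4, 143.5]
contact_force: [-5.8, 0.5, 1.6]
position: [501.0, -71.8, 143.5]
contact_force: [-6.4, 0.7, 1.4]
position: [501.4, -72.2, 143.5]
contact_force: [-5.5, 0.4, 2.5]
position: [501.8, -72.6, 143.5]
contact_force: [-5.1, -0.5, 1.2]
```

```bash
for i in 1 2 3 4 5; do python3 -m crank '[[0.3,0.5,0,0,0,0,0],[0.3,0.5,0,0,0,0,0]]' | egrep 'pos|force'; done
```

```text
position: [502.1, -73.0, 143.5]
contact_force: [-6.3, 1.3, 1.6]
position: [502.5, -73.4, 143.5]
contact_force: [-6.1, -0.6, 2.1]
position: [502.8, -73.8, 143.5]
contact_force: [-5.4, -0.3, 2.2]
position: [503.1, -74.1, 143.5]
contact_force: [-5.3, 0.6, 1.9]
position: [503.5, -74.5, 143.5]
contact_force: [-6.2, 0.4, 1.4]
```

```bash
for i in 1 2 3 4 5; do python3 -m crank '[[0.3,0.5,0,0,0,0,0],[0.3,0.5,0,0,0,0,0]]' | egrep 'pos|force'; done
python3 -c "
from h import *
st(); go(*home(0,0,143.5))
s=snap('top'); crop(s,'t14.png',235,140,325,212,8)
q=snap('side'); crop(q,'s14.png',215,155,315,230,8)"
```

```text
position: [503.6, -74.7, 143.5]
contact_force: [-7.3, 1.9, 2.0]
position: [503.7, -74.7, 143.5]
contact_force: [-7.9, 2.4, 4.3]
position: [503.7, -74.8, 143.5]
contact_force: [-8.6, 3.7, 6.3]
position: [503.7, -74.8, 143.5]
contact_force: [-11.0, 5.3, 7.9]
position: [503.8, -74.8, 143.5]
contact_force: [-11.2, 7.3, 9.3]
t 18.08 p [503.8 -74.8 143.5] F [-11.2   7.3   9.3] w 41.5 j6 -1.12
[[0.671, -0.006, 0.741], [-0.741, 0.004, 0.671], [-0.007, -1.0, -0.002]]
shift [-1.5 -0.   0.4] turn [ 0.1   0.04 -0.4 ] t 18.08
```

View pics/s14.png

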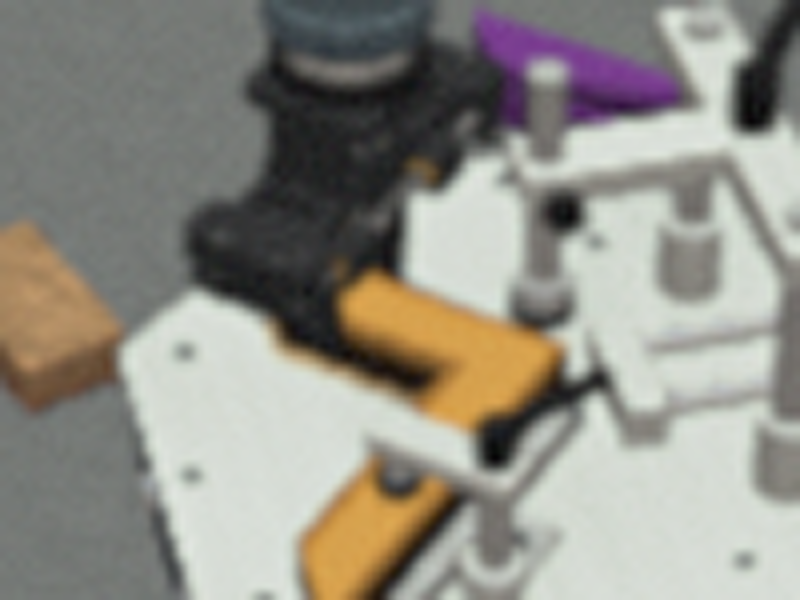

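View pics/t14.png

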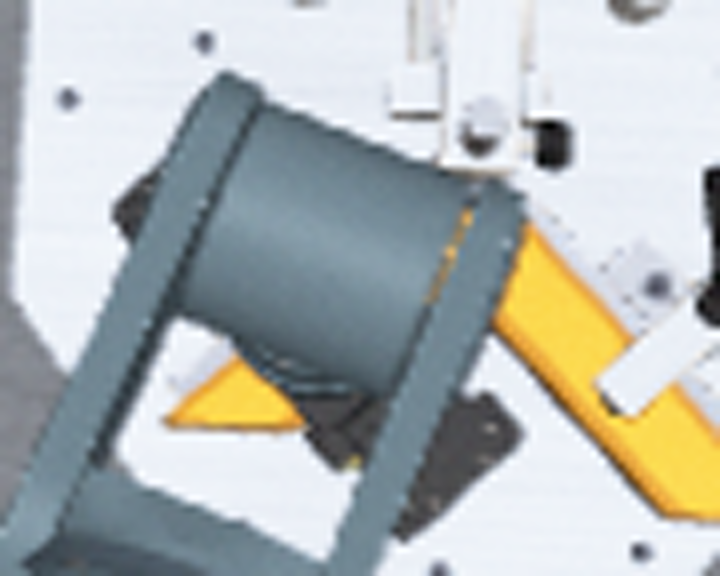

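```bash
python3 -m crank '[[0.3,-1,-0.5,-0.2,0,0,0],[0.3,-1.5,-0.7,-0.2,0,0,0]]' | egrep 'pos|force'; python3 -m crank '[[0.5,0,0,0,0,0,0],[0.6,0,0,0,0,0,0],[0.75,0,0,0,0,0,0],[0.75,0,0,0,0,0,0],[0.75,0,0,0,0,0,0]]';  python3 -m crank '[[0.75,0,-8,0,0,0,0],[0.75,0,-20,0,0,0,0],[0.75,0,-40,0,0,0,0],[0.75,0,-60,0,0,0,0],[0.75,-30,-80,0,0,0,0],[0.5,-70,-100,0,0,0,0],[0.3,-110,-110,0,0,0,0],[0,-150,-110,0,0,0,0],[0,-180,-110,0,0,0,0],[0,-180,-110,0,0,0,0]]'
python3 -c "
from h import *
st()
s=snap('top'); crop(s,'t15.png',245,140,335,212,8)
q=snap('side'); crop(q,'s15.png',215,155,315,230,8)"
```

```text
position: [503.6, -74.7, 143.7]
contact_force: [-3.1, 2.1, -3.9]
t: 18.77
position: [505.4, -76.1, 144.9]
tcp_rot: [-1.47, 0.651, -0.653]
contact_force: [0.3, -0.2, 0.0]
grip_width: 65.6
t: 19.6
position: [381.0, 60.8, 255.1]
tcp_rot: [-1.47, 0.65, -0.65]
contact_force: [0.1, -0.4, -0.6]
grip_width: 34.8
t 19.6 p [381.   60.8 255.1] F [ 0.1 -0.4 -0.6] w 34.8 j6 -0.89
[[0.674, 0.0, 0.739], [-0.739, 0.001, 0.674], [-0.001, -1.0, 0.001]]
```

View pics/s15.png

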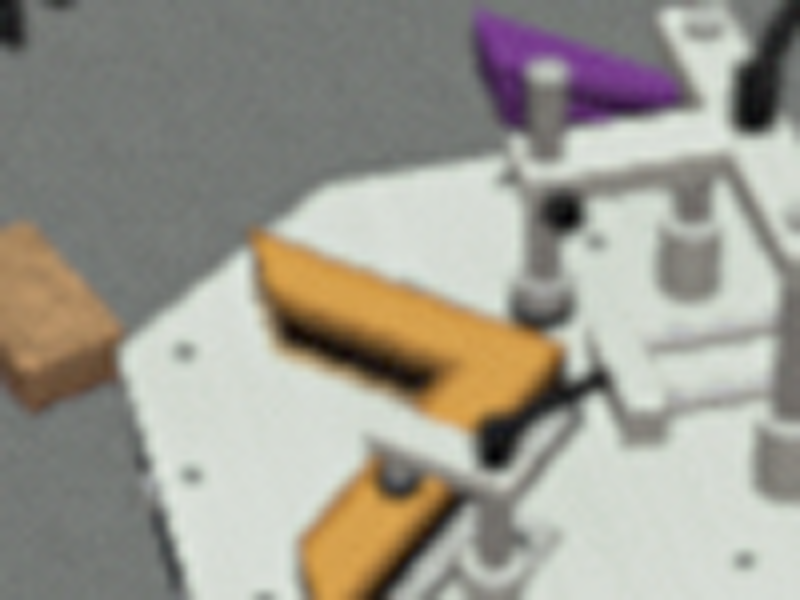

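View pics/t15.png

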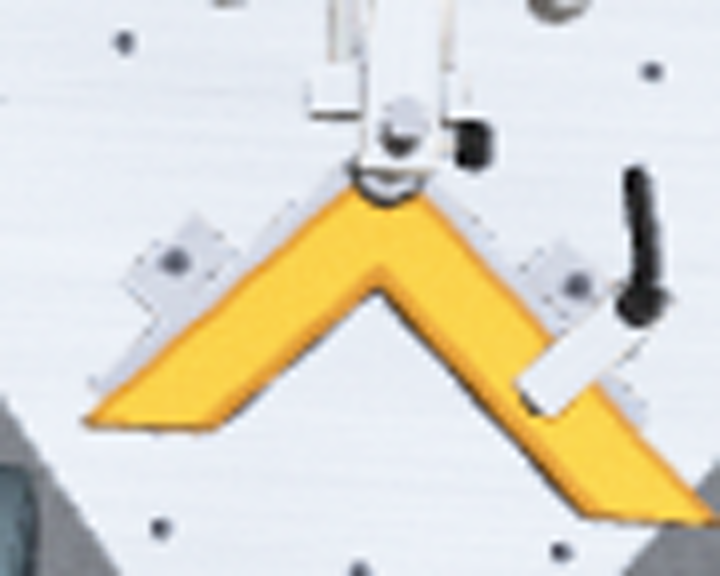

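```bash
python3 - <<'E'
from h import *
s=snap('top'); crop(s,'t16.png',252,185,292,200,18); crop(s,'t17.png',252,160,342,210,8)
T=lambda U,V,X:pk(s,245,140,8,U,V,X)
a=[T(378,272,(-59.4,0,132)),T(590,517,(-155.6,-96.2,132)),T(718,523,(-155.6,-155.6,132))]
x,r=fitpose(a,[593,-141,-.05]);print(x,r.round(1).tolist())
m=[T(85,422,(-90,21,132)),T(212,428,(-48,-21,132)),T(378,272,(48,-21,132))]
y,r=fitpose(m,[520,-90,-.83]);print(y,r.round(1).tolist(), 'yaw diff',y[2]+np.pi/4-x[2])
# home prediction of far tip/inner in image
for p in [x,np.array([593,-141.5,-.05])]:
  c,sn=np.cos(p[2]),np.sin(p[2])
  for L in [(-127.3,127.3,132),(-127.3,67.9,132),(-59.4,0,132),(0,0,132)]:
    W=[p[0]+c*L[0]-sn*L[1],p[1]+sn*L[0]+c*L[1],L[2]]
    uv=proj(s,W)[0]; print(((uv-[245,140]+.5)*8-.5).round(1))
E
```

```text
[ 5.95628869e+02 -1.44117555e+02 -7.41660023e-02] [[0.5, 0.6], [-0.8, -0.6], [0.2, 0.0]]
[518.69301886 -87.81778129  -0.79800384] [[-0.3, 0.0], [0.7, -0.4], [-0.4, 0.4]] yaw diff 0.061560325692003315
[ 80.8 405.7]
[215.4 416.9]
[381.7 276.7]
[392.1 143.9]
[ 81.2 419.1]
[216.1 427. ]
[379.  282.8]
[386.2 149.8]
```

View pics/t16.png

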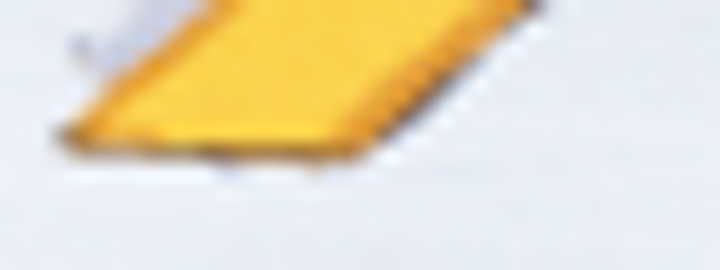

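```bash
python3 - <<'E'
from h import *
c,sn=np.cos(YAW),np.sin(YAW)
R=Rdown([-sn,c])
for z in(200,127):
  L=(-152,97);P=[C[0]+c*L[0]-sn*L[1],C[1]+sn*L[0]+c*L[1],z];print(P);go(P,R)
E
```

```text
[np.float64(446.03793983922094), np.float64(-37.024391012545166), 200]
shift [111.2  55.6 -18.1] turn [-2.000e-02 -4.494e+01  1.400e-01] t 19.75
[np.float64(446.03793983922094), np.float64(-37.024391012545166), 127]
shift [111.  128.6 -18.2] turn [-2.000e-02 -4.494e+01  1.400e-01] t 19.75
```

```bash
python3 -m crank '[[0,10,0,-2,0,-7,0],[0,25,0,-5,0,-14,0],[0,45,5,-8,0,-21,0],[0,65,15,-12,0,-28,0],[0,85,25,-15,0,-35,0],[0,105,35,-18,0,-42,0],[0,111,45,-18,0,-45,0],[0,111,55,-18,0,-45,0],[0,111,55,-18,0,-45,0]]' | egrep 'pos|force';python3 -m crank '[[0,0,20,0,0,0,0],[0,0,40,0,0,0,0],[0,0,60,0,0,0,0],[0,0,73,0,0,0,0],[0,0,73,0,0,0,0],[0,0,73,0,0,0,0]]'
python3 -c "
from h import *
st()
q=snap('side'); crop(q,'s18.png',215,145,315,220,8)"
```

```text
position: [444.4, -37.5, 197.2]
contact_force: [-0.6, 0.8, 0.1]
t: 21.0
position: [444.8, -36.4, 126.5]
tcp_rot: [-1.57, 0.041, -0.039]
contact_force: [0.4, -0.1, -0.3]
grip_width: 0.5
t 21.0 p [444.8 -36.4 126.5] F [ 0.4 -0.1 -0.3] w 0.5 j6 -1.87
[[0.999, -0.001, 0.051], [-0.051, 0.001, 0.999], [-0.001, -1.0, 0.0]]
```

View pics/s18.png

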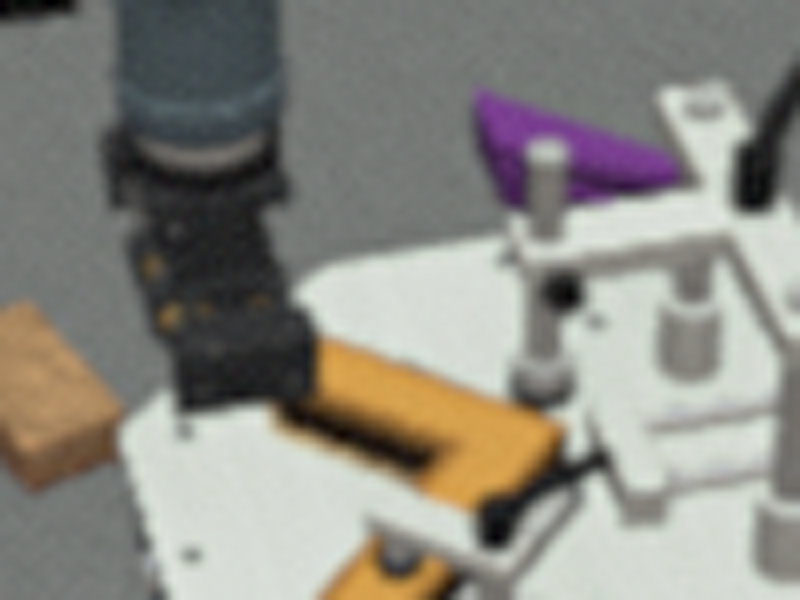

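Well placed behind the far mitre. Approach gently (about 16 mm away).

```bash
python3 -m crank '[[0,3,0,0,0,0,0],[0,6,0,0,0,0,0],[0,9,0,0,0,0,0],[0,11,0,0,0,0,0],[0,11,0,0,0,0,0]]' | egrep 'pos|force'; for i in 1 2 3 4 5 6; do python3 -m crank '[[0,0.7,0,0,0,0,0],[0,0.7,0,0,0,0,0]]' | egrep 'pos|force'; done
```

```text
position: [456.9, -37.5, 127.0]
contact_force: [-0.0, 0.2, -0.1]
position: [456.9, -37.3, 126.5]
contact_force: [0.2, -0.1, 0.5]
position: [457.5, -37.3, 126.5]
contact_force: [-0.2, 0.2, -0.3]
position: [458.3, -37.4, 126.5]
contact_force: [0.3, 0.3, 0.0]
position: [459.0, -37.4, 126.5]
contact_force: [-0.9, -0.1, 0.6]
position: [459.3, -37.4, 126.4]
contact_force: [-2.1, 0.3, 2.4]
position: [459.3, -37.4, 126.3]
contact_force: [-6.3, -0.4, 4.9]
```

```bash
for i in 1 2 3; do python3 -m crank '[[0,0.6,0,0,0,0,0],[0,0.6,0,0,0,0,0]]' | egrep 'pos|force'; done; python3 -c "
from h import *
print(robot.get_obs()['moment'].round(2))
s=snap('top'); crop(s,'t19.png',245,150,335,212,8)"
```

```text
position: [459.3, -37.4, 126.3]
contact_force: [-8.8, -0.0, 6.7]
position: [459.3, -37.3, 126.2]
contact_force: [-11.4, -0.7, 9.2]
position: [459.4, -37.3, 126.1]
contact_force: [-14.4, -0.7, 11.0]
[-0.17  1.89 -0.08]
```

View pics/t19.png

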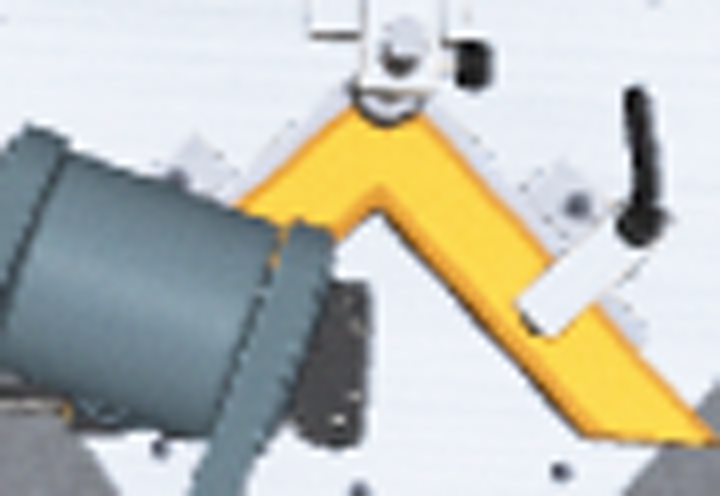

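```bash
python3 -m crank '[[0,-1,0,0,0,0,0],[0,-2,0,0,0,0,0],[0,-3,0,0,0,0,0],[0,-6,0,0,0,0,0],[0,-12,0,0,0,0,0],[0,-16,-10,0,0,0,0],[0,-20,-40,0,0,0,0],[0,-40,-75,0,0,0,0],[0,-75,-110,0,0,0,0],[0,-110,-120,30,0,0,0],[0,-130,-120,60,0,0,0],[0,-130,-120,90,0,0,0]]'; python3 -m crank '[[0,0,0,40,0,0,0],[0,0,0,40,0,0,0],[0,0,0,40,0,0,0]]'
python3 -c "
from h import *
st()
s=snap('top','t20f.png'); crop(s,'t20.png',245,150,335,212,8)
q=snap('side'); crop(q,'s20.png',235,170,305,225,11)"
```

```text
t: 24.02
position: [334.3, 59.2, 247.7]
tcp_rot: [-1.571, 0.039, -0.044]
contact_force: [1.8, -0.2, -1.1]
grip_width: 0.2
t: 24.27
position: [338.0, 100.8, 246.7]
tcp_rot: [-1.571, 0.033, -0.034]
contact_force: [0.2, -0.9, 0.4]
grip_width: 0.4
t 24.27 p [338.  100.8 246.7] F [ 0.2 -0.9  0.4] w 0.4 j6 -1.58
[[0.999, 0.001, 0.043], [-0.043, -0.0, 0.999], [0.001, -1.0, -0.0]]
```

View pics/t20.png

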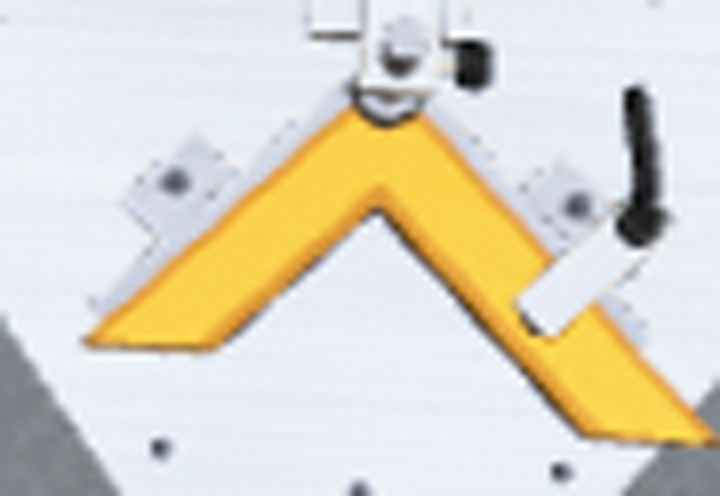

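View pics/s20.png

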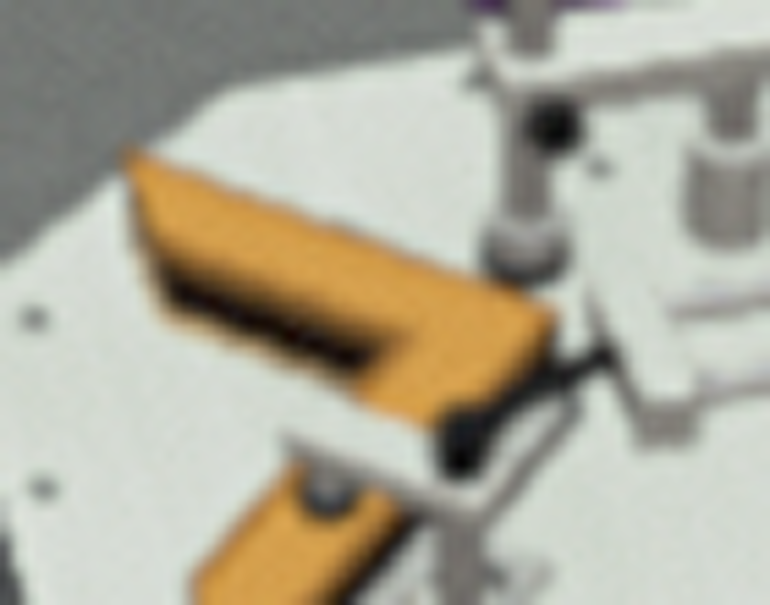

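View pics/t20f.png

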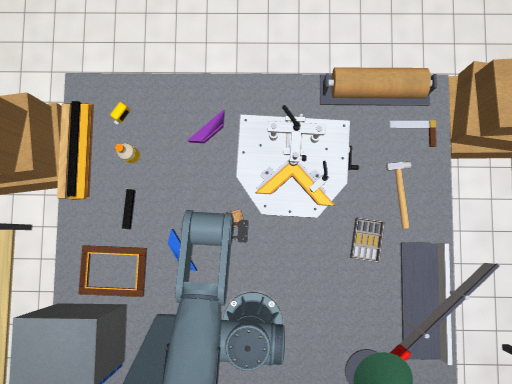

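```bash
python3 - <<'E'
from h import *
s=snap('top'); im=s['img'][140:212,245:340]; k=8
big=cv2.resize(im,None,fx=k,fy=k,interpolation=cv2.INTER_CUBIC)
hsv=cv2.cvtColor(big,cv2.COLOR_BGR2HSV)
m=((hsv[...,1]>110)&(hsv[...,0]>8)&(hsv[...,0]<35)&(hsv[...,2]>110)).astype(np.uint8)
cs,_=cv2.findContours(m,cv2.RETR_EXTERNAL,cv2.CHAIN_APPROX_NONE)
c=max(cs,key=cv2.contourArea)[:,0].astype(float)
W=np.array([at(s,245+(u+.5)/k-.5,140+(v+.5)/k-.5,132)[:2] for u,v in c])
def line(n,lo,hi,off,tol=5,it=6):
    # n: (point,dir) guess
    P,d=n
    for _ in range(it):
        nn=np.array([-d[1],d[0]]); a=(W-P)@d; b=(W-P)@nn
        S=W[(a>lo)&(a<hi)&(abs(b)<tol)]
        q=cv2.fitLine(S.astype(np.float32),cv2.DIST_HUBER,0,.01,.01).ravel()
        d2=q[:2]*np.sign(q[:2]@d); P=q[2:]+d2*((P-q[2:])@d2); d=d2; tol=3
    return P,d,len(S)
ang=lambda a:np.array([np.cos(a),np.sin(a)])
L=ang(YAW+3*np.pi/4);Rr=ang(YAW-3*np.pi/4); U=ang(YAW);V=ang(YAW+np.pi/2)
res={}
res['Lo']=line((C,L),40,165,0); res['Li']=line((C-59.4*U,L),12,88,0)
res['Le']=line((C-127.3*U+127.3*V,-V),8,52,0); res['Re']=line((C-155.6*U-155.6*V,V),8,52,0)
res['Ri']=line((C-59.4*U,Rr),12,125,0); 
for kx,(P,d,n) in res.items(): print(kx,P.round(1),np.degrees(np.arctan2(d[1],d[0])).round(2),n)
ix=lambda A,B:A[0]+A[1]*np.linalg.solve(np.c_[A[1],-B[1]],B[0]-A[0])[0]
print('inner corner',ix(res['Li'],res['Ri']),'fartip',ix(res['Lo'],res['Le']),'far inner',ix(res['Li'],res['Le']))
P,d,_=res['Lo']; print('width',abs((ix(res['Li'],res['Ri'])-P)@[-d[1],d[0]]), 'inner len',np.linalg.norm(ix(res['Li'],res['Le'])-ix(res['Li'],res['Ri'])))
E
```

```text
Lo [ 592.4 -142.1] 132.1 213
Li [ 533.6 -138.6] 132.02 129
Le [470.3  -7.9] -92.27 100
Re [ 427.5 -289. ] 85.92 101
Ri [ 532.8 -137.6] -137.99 206
inner corner [ 532.7680842 -137.5774483] fartip [470.33417849  -7.0079051 ] far inner [468.00899879 -65.70558449]
width 41.2102934415601 inner len 96.74349565562954
```

```bash
python3 -c "
from h import *
st(); print(robot.job_done())"
```

```text
t 24.42 p [338.8  97.8 246.3] F [-0.1 -0.4  0.5] w 0.7 j6 -1.58
[[0.999, -0.0, 0.051], [-0.051, -0.0, 0.999], [-0.0, -1.0, -0.0]]
the job is handed in; nothing more can be done
None
```

I rolled the moulding over two sides by pushing on it with the closed fingers, so it ended gold face up. I then gripped it and set it on the bed. I slid it against the left fence and up to the clamped side, seated it with a light push on the far mitre, and handed the job in at t ≈ 24.4 s. The hand-in reported no verdict.

**Contact forces:** Wrist readings stayed at about 16 N or less while fitting and 18 N or less in the seating push, far below the 90 N limit. The moulding did not move in the seating push, so it was already home.

**Last top-view check:** The two frame sides measure 90.0° apart. The inner side, measured from where the two inner edges meet, is 96.7 mm against the nominal 96, so any mitre gap is about 1 mm or less. The moulding looks flat in both views, and the other loose things look undisturbed.

**What disagreed:**
- Absolute positions from the pictures scatter by about 2 mm against my estimate of the corner: the grip met the mitre 1.5 mm past the predicted point, while the seating push suggested 2.4 mm short. I therefore relied on the contacts and on the measured relation between the two sides.
- The seating push also showed an upward force of 11 N on the tool, which I put down to the push being above the fence top. The pictures after I backed off show no change.

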